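# Set the last foot of a record player on its disc

### The arm

A 6-joint arm with a two-finger parallel gripper is mounted at the origin on the work surface. World frame = base frame: x ahead of the robot, y to its left, z up, the work surface at z = 0. Lengths are in mm, angles in degrees, forces in N, time in s.
With the tool pointing down it reaches from about 300 to 850 mm from the base axis. Payload 4.2 kg.
Tool frame: the origin (TCP) lies between the finger pads; the fingertips stand 19 mm ahead of it and the grasp point (between the pads) is the TCP (env.tips_ahead is the distance from the TCP to the fingertips, in mm); z points along the fingers, y is the direction in which the jaws open and shut (so a half turn about z gives the same grasp; the last joint's range is limited). The gripper opens to 91 mm and grips with 3 to 60 N. Pads are 32 mm wide; open, the fingers measure 118 mm over their backs; the gripper's body (76 mm by 178 mm) begins 60 mm behind the grasp point.
Start: joints at [-76.834, 18.312, 89.639, -0, 72.044, -1.146], TCP at [142.148, -557.167, 232.976] pointing down, gripper open.
Joint ranges: [-177.97, 177.97], [-48.28, 115.42], [12.27, 149.76], [-77.06, 257.06], [2.81, 150.46], [-146.56, 146.56]. Speed limits (degrees/s): [147.25, 147.25, 180, 180, 180, 180].

### API

Orientations are given as [roll, pitch, yaw] about the fixed x, y, z axes, in that order (R = Rz(yaw) Ry(pitch) Rx(roll)).
In Python, from workcell import telemetry, viewer, job_done, env gives the robot as it stands. The module is installed in compiled form; this text tells all that it offers.
- The arm moves only by the shell command python3 -m jog 'ROWS' [FORCE]. ROWS is JSON, a list of rows, each a list of 3 entries, a list of its own where there are three numbers: the shift along the tool's x, y, z in cm, then the turn about the tool's z in degrees, then the opening, from 0 (shut) to 1 (fully open). A call has 1 to 10 rows; each row shifts and turns the pose as measured when the row begins, along the tool's axes as they then stand; what a row does not reach is not made up. A row lasts 1/8 s, in which the tool goes at most 62.5 mm and 10.7 degrees, less where a joint would pass 70% of its speed; a pose out of reach is approached as far as the arm can. A call is refused whole if a number of a shift passes 6.25 or a number of a turn 10.7, either way. A call with a gripper value outside its range is refused whole. The fingers move at their own pace and stop on an object; FORCE is the grip in N (left out, the last holds). Time passes only in rows, so rows that do not move let the fingers close. It gives the time, the measured TCP pose, the force and the opening at its end, in the units of the state.
- telemetry.state(): the state, without advancing time (a new reading comes with each control period).
- viewer.grab_frame(name): name is "scene" or "top" or "wrist"; returns a dict with "color" (384x512x3 uint8, red, green, blue), "K" (3x3 intrinsics, pixels), "k1" (the pictures are not rectified: a ray, as slopes to the right and down, at radius r is drawn at 1 + k1 r^2 times it, then the intrinsics apply), "rvec" (rotation vector, rad) and "tvec" (3), from world to camera coordinates, as OpenCV has them. Camera axes: x right, y down, z forward; pixel columns grow to the right and rows downward; lengths in mm; the calibration is good to about 2 mm. A picture is of the moment at which its call begins. There is no depth.
- job_done(): hands the job in, once; it reports no verdict.
The state is a dict: "time_s": time; "qpos": joint angles; "qvel": joint speeds; "effort": joint torques, N m; "ee_pos": TCP position; "ee_rot": TCP orientation; "force": force on the tool from outside, world axes, zero at the start; "torque": the same for the moment, N m; "gripper_width": finger opening in mm.
Only numpy, scipy, OpenCV 4.12 (cv2) and the standard library are available. Lean on these libraries where they do the work, as an engineer would, in place of code of your own. Each camera call takes 0.05 s, during which the arm holds its last target. There are 200 camera calls.

### The job

One foot of the record player is still screwed up and hangs clear of the sideboard: slide the loose brass disc under that foot, roughly centred, then screw the foot down by its wing knob (clockwise from above) until its rubber tip just bears lightly on the disc. Do not jack that corner up, shove the record player about or disturb the other things.

Things in the scene. Friction and masses are not known exactly. Their poses are not given: they have to be found in the camera images.
- deck: Record player standing loose on four feet, about 6 kg: plinth 330 x 430 mm, top at 52 mm; tonearm up to 110 mm. Origin on the sideboard under its middle; x to its front, y to its left. Flat arms 30 mm wide, 28 to 36 mm up, run diagonally out to feet at x +-205, y +-255 mm. The adjustable foot is at +205, +255, its axis 56 mm from the plinth's corner; the other three stand on their own discs.
- tip: Rubber tip of the adjustable foot, 24 mm diameter, 6 mm tall, under the end of its arm, starting 4 to 7 mm higher than the disc's top. Origin at the middle of its underside, on the screw's axis; z up. It goes down with the screw but does not turn. The rubber yields 1 mm per 3 N, up to 4 mm; above about 11 N the corner is jacked up.
- knob_top (a point): Middle of the top of the adjustable foot's black wing knob: a bar 54 mm long, 9 mm thick, 20 mm tall, all below this point, with a hub of 20 mm diameter, and free space all round above the arm. x along the bar, z up. It turns and sinks with the screw: this point is about 66 to 69 mm above the sideboard at the start, 62 mm when the tip meets the disc.
- knob (a joint): Turn of the wing knob in rad, 0 at the fully raised screw; grows clockwise seen from above, which lowers the foot 3 mm a turn (0.48 mm per rad). Starts between 4.5 and 11; the tip meets the disc under it at about 18.8; stops at 30. It takes about 0.03 N m, stays where it is left, and can be pushed round and round by a wing.
- disc: Loose brass protector disc with a black middle, 60 mm diameter, 6 mm thick, about 0.13 kg, lying flat on the sideboard 9 to 18 cm out from the adjustable foot. Origin at the middle of its underside.
- brush: Wooden record brush 100 x 20 x 18 mm lying along the front of the record player; leave alone.
- level: Round bubble level, 34 mm diameter, on the plinth's top; leave alone.
- book: Paperback 130 x 200 x 35 mm; leave alone.
- clock: White bedside clock 45 x 105 x 65 mm; leave alone.
- mug: White mug, 82 mm diameter, 94 mm tall; leave alone.
- remote: Black remote control 150 x 44 x 16 mm; leave alone.
- case: Spectacle case 60 x 155 x 30 mm, beside the record player's right edge; leave alone.
Not all that is in view belongs to the job. There is more than one size of the disc; the job needs the largest.

How it is judged:
By the outcome, as a careful person would: the job done as asked, in the order asked, and still so for the second after the job is handed in, with the robot touching nothing.
It also fails if it takes over 69 s, if anything falls off the work surface, if the arm or the gripper's body presses on something with over 40 N, if the wrist force passes 120 N, or if a joint passes its speed limit or range.

## Working session

There is one attempt and no reset: what is moved stays moved. The work goes in short steps, Python scripts to look and compute and a shell command to move; the robot and the scene stay as the last step left them, time stands still between calls to the robot, and variables do not carry over. Pictures are saved under pics/ and viewed, about 8 in all and at most 12, crops included, and the job is handed in when it is done.

```bash
mkdir -p pics
cat > h.py <<'E'
import numpy as np, cv2, json
from workcell import telemetry, viewer, env
def grab(n,fn=None):
    f=viewer.grab_frame(n)
    if fn: cv2.imwrite('pics/'+fn,f['color'][:,:,::-1])
    np.savez('/tmp/'+n+'.npz',**{k:np.asarray(v) for k,v in f.items()})
    return f
def load(n): return dict(np.load('/tmp/'+n+'.npz'))
def ray(f,u,v):
    K=f['K'];x=(u-K[0,2])/K[0,0];y=(v-K[1,2])/K[1,1]
    k=float(f['k1']);d=np.hypot(x,y);r=d
    for _ in range(30): r=d/(1+k*r*r)
    s=r/d if d>0 else 1
    R=cv2.Rodrigues(np.asarray(f['rvec'],float))[0]
    o=-R.T@np.asarray(f['tvec'],float).ravel()
    return o,R.T@np.array([x*s,y*s,1])
def plane(f,u,v,z):
    o,d=ray(f,u,v);return (o+d*(z-o[2])/d[2]).round(1)
def proj(f,P):
    R=cv2.Rodrigues(np.asarray(f['rvec'],float))[0]
    c=R@np.asarray(P,float)+np.asarray(f['tvec'],float).ravel();x,y=c[0]/c[2],c[1]/c[2]
    s=1+float(f['k1'])*(x*x+y*y);K=f['K'];return (K[0,0]*x*s+K[0,2],K[1,1]*y*s+K[1,2])
E
python3 - <<'E'
from h import *
a=grab('top')['color'];b=grab('scene')['color']
cv2.imwrite('pics/top.png',cv2.resize(a,(800,600),interpolation=cv2.INTER_CUBIC)[:,:,::-1])
cv2.imwrite('pics/scene.png',cv2.resize(b,(800,600),interpolation=cv2.INTER_CUBIC)[:,:,::-1])
s=telemetry.state();print(s['time_s'],s['ee_pos'],s['ee_rot'],s['force'],s['gripper_width'])
E
```

```text
0.1 [ 142.03567778 -556.75370438  232.21093659] [-1.79910148e+02 -2.71566751e-03  1.43092291e+01] [-0.27843125 -0.45944423 -0.65515183] 91.41865764359824
```

View pics/top.png

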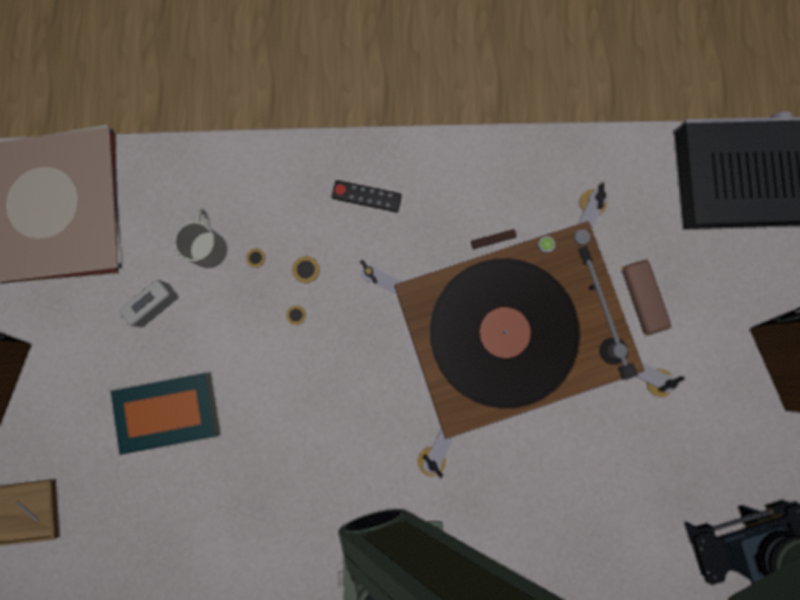

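View pics/scene.png

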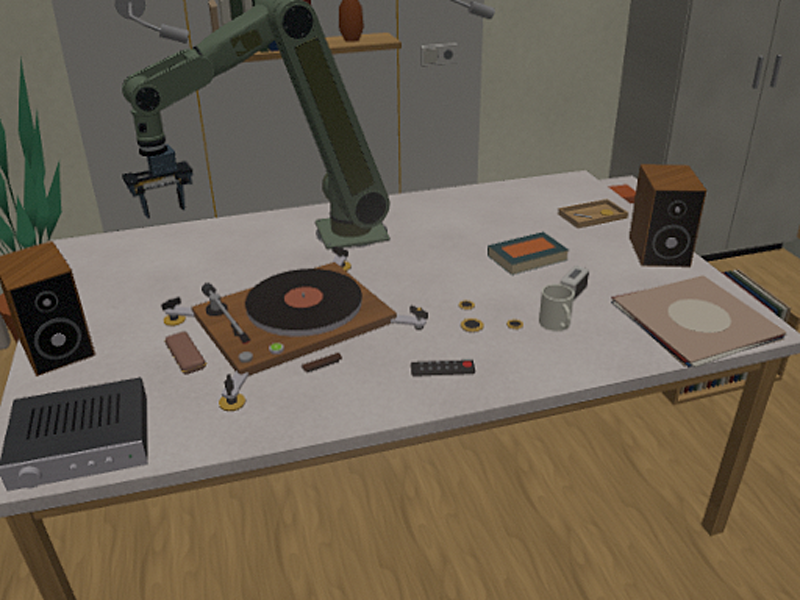

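The top view shows the foot without a disc at about (369,270). There are three loose discs, at (306,270), (256,257) and (296,315). The one at (306,270) looks largest, so I'll confirm it with sizes and a crop.

Run:
```python
from h import *
f=load('top');im=f['color'];s=512/800
hsv=cv2.cvtColor(im,cv2.COLOR_RGB2HSV)
sub=(slice(140,300),slice(140,300))
m=((hsv[:,:,1]>85)|(hsv[:,:,2]<70)).astype(np.uint8)
n,l,st,c=cv2.connectedComponentsWithStats(m)
for (u,v) in [(306,270),(256,257),(296,315),(369,270)]:
    k=l[int(v*s)-1:int(v*s)+2,int(u*s)-1:int(u*s)+2].max();x=st[k]
    x0,y0,w,h,a=x;cu,cv_=x0+(w-1)/2,y0+(h-1)/2
    p=plane(f,cu,cv_,6);e=plane(f,x0-.5,cv_,6);g=plane(f,x0+w-.5,cv_,6)
    print((u,v),k,x,c[k],p,np.linalg.norm(e-g))
# plinth corners from top at z=52
for (u,v) in [(396,286),(590,222),(643,374),(446,437)]: print('corner',plane(f,u*s,v*s,52))
print('knob',plane(f,369*s,269*s,67))
for (u,v) in [(593,200),(658,382),(431,461)]: print('foot disc',plane(f,u*s,v*s,6))
c1=cv2.resize(im[145:215,145:270],None,fx=6,fy=6,interpolation=cv2.INTER_CUBIC)
cv2.imwrite('pics/crop1.png',c1[:,:,::-1])
```

```text
(306, 270) 12 [187 164  17  17 214] [195.22897196 172.06542056] [632.3 177.9   6. ] 57.11479668177065
(256, 257) 11 [158 159  11  12 101] [163.05940594 164.63366337] [660.3 285.9   6. ] 37.21088550411021
(296, 315) 19 [184 196  11  12 100] [189.1  201.31] [533.6 198.2   6. ] 36.70871831050492
(369, 270) 13 [231 167  10  14  36] [235.66666667 173.61111111] [624.2  42.2   6. ] 33.50731263470707
corner [584.7 -17.6  52. ]
corner [ 710.2 -424.5   52. ]
corner [ 393.9 -514.6   52. ]
corner [ 278.1 -111.3   52. ]
knob [618.8  36.5  67. ]
foot disc [ 769.8 -449.4    6. ]
foot disc [ 375.  -564.2    6. ]
foot disc [223.9 -82.1   6. ]
```

View pics/crop1.png

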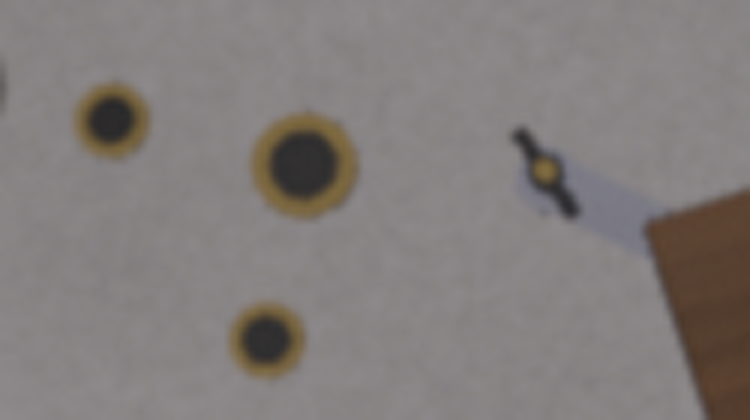

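The loose disc at px (306,270) measures about 57–60 mm, and the other two about 37 mm. The crop confirms it is the largest and nearest to the foot, so that is the one. It lies at (632,178) and the foot axis is at about (619,36). Next I move over there.

```bash
python3 -m jog '[[[4.4,-4.0,0],0,1],[[4.4,-4.0,0],0,1],[[4.4,-4.0,0],0,1],[[4.4,-4.0,0],0,1],[[4.4,-4.0,0],0,1],[[4.4,-4.0,0],0,1],[[4.4,-4.0,0],0,1],[[4.4,-4.0,0],0,1],[[4.4,-4.0,0],0,1],[[4.4,-4.0,0],0,1]]'
```

```text
time_s: 1.35
ee_pos: [477.7, -48.8, 230.3]
ee_rot: [-179.8, -0.0, 13.8]
force: [0.4, -0.7, -1.0]
gripper_width: 91.2
```

```bash
python3 -m jog '[[[4.4,-4.0,0],0,1],[[4.4,-4.0,0],0,1],[[4.4,-4.0,0],0,1],[[4.4,-4.0,0],0,1],[[2.4,-2.0,0],0,1],[[0,0,0],-10.7,1],[[0,0,0],-10.7,1],[[0,0,0],-10.7,1],[[0,0,0],-10.7,1],[[0,0,0],0,1]]'
python3 - <<'E'
from h import *
f=grab('wrist');cv2.imwrite('pics/w1.png',f['color'][:,:,::-1])
s=telemetry.state();print(s['ee_pos'],s['ee_rot'])
for P in [(632,178,6),(619,36,67)]: print(proj(f,P))
E
```

```text
time_s: 2.6
ee_pos: [632.4, 187.4, 223.1]
ee_rot: [-179.5, 0.3, 57.1]
force: [0.7, 0.6, 0.2]
gripper_width: 90.8
[632.37997749 187.41859203 223.10924644] [-179.53390089    0.32603942   57.07785031]
(np.float64(260.1518068431916), np.float64(175.6174524411148))
(np.float64(313.4208769397262), np.float64(286.77534549332285))
```

View pics/w1.png

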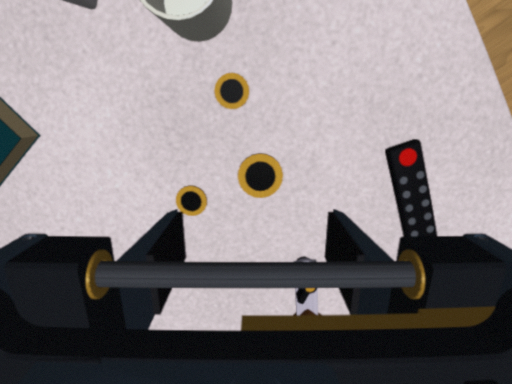

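```bash
python3 - <<'E'
from h import *
f=load('wrist');im=f['color'];hsv=cv2.cvtColor(im,cv2.COLOR_RGB2HSV)
m=((hsv[:,:,0]<35)&(hsv[:,:,1]>110)&(hsv[:,:,2]>60));r=m[280:300,295:325]
v,u=np.nonzero(r);print(len(u),u.mean()+295,v.mean()+280,plane(f,u.mean()+295,v.mean()+280,67))
f=load('top');print(plane(f,235.8,173.3,67))
E
python3 -m jog '[[[-0.8,0.5,5],0,1],[[0,0,5],-5,1],[[0,0,5],0,1],[[0,0,2.5],0,1],[[0,0,1],0,1],[[0,0,0],0,1]]'
```

```text
39 309.4871794871795 289.56410256410254 [612.9  35.1  67. ]
[615.2  37.7  67. ]
time_s: 3.4
ee_pos: [632.4, 177.9, 34.3]
ee_rot: [-179.7, 0.1, 61.3]
force: [-0.3, -0.3, -0.3]
gripper_width: 91.4
```

```bash
python3 -m jog '[[[0,0,1.3],0,1],[[0,0,0.1],0,0.6],[[0,0,0],0,0.5],[[0,0,0],0,0.5],[[0,0,0],0,0.5]]' 8
```

```text
time_s: 4.03
ee_pos: [634.6, 178.6, 23.3]
ee_rot: [-180.0, -0.2, 61.3]
force: [-1.2, -0.4, -0.9]
gripper_width: 59.0
```

```bash
python3 -m jog '[[[-1.3,1.3,0],0,0.5],[[-1.3,1.3,0],0,0.5],[[-1.3,1.3,0],0,0.5],[[-1.3,1.3,0],0,0.5],[[0,0,0],0,0.5]]'
```

```text
time_s: 4.65
ee_pos: [657.1, 101.2, 23.2]
ee_rot: [180.0, -0.1, 61.2]
force: [-0.9, 0.5, -1.0]
gripper_width: 59.0
```

Run:
```python
from h import *
f=grab('wrist','w2.png');s=telemetry.state();print(s['ee_pos'],s['ee_rot'],s['force'])
g=grab('top');c=cv2.resize(g['color'][135:215,170:290],None,fx=6,fy=6,interpolation=cv2.INTER_CUBIC)
cv2.imwrite('pics/t2.png',np.vstack([c,])[:,:,::-1])
```

```text
[656.9096441  101.88004491  23.21163411] [ 1.79969163e+02 -1.53305619e-01  6.11956450e+01] [-0.70560426 -0.80331716 -0.76023363]
```

View pics/w2.png

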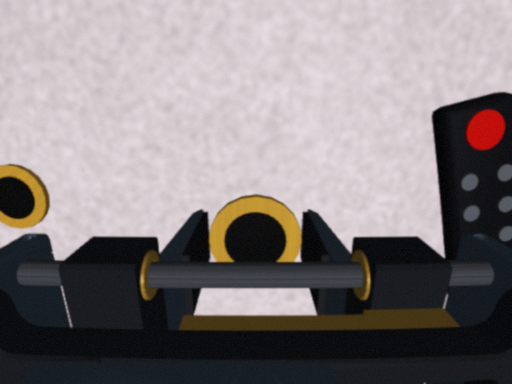

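The disc is held at px (255,233), and the remote is well to the right. Next I check the offset between disc and TCP, then slide in along the arm.

Run:
```python
from h import *
f=load('wrist');im=f['color'];hsv=cv2.cvtColor(im,cv2.COLOR_RGB2HSV)
m=((hsv[:,:,0]>12)&(hsv[:,:,0]<32)&(hsv[:,:,1]>110)&(hsv[:,:,2]>90));m[:190]=0;m[258:]=0;m[:,:205]=0;m[:,305:]=0
v,u=np.nonzero(m);hull=cv2.convexHull(np.c_[u,v].astype(np.int32))[:,0]
P=np.array([plane(f,a,b,6)[:2] for a,b in hull if b<245 and 212<a<298])
A=np.c_[2*P,np.ones(len(P))];x=np.linalg.lstsq(A,(P**2).sum(1),rcond=None)[0]
c=x[:2];print('disc',c,np.sqrt(x[2]+c@c))
s=telemetry.state();t=np.array(s['ee_pos'][:2]);y=np.radians(61.2)
X=np.array([np.cos(y),np.sin(y)]);Y=np.array([np.sin(y),-np.cos(y)])
print('disc-tcp tool',(c-t)@X,(c-t)@Y)
d=np.array([615.5,36.3])-c;print('need tool',d@X,d@Y)
```

```text
disc [656.63606305 101.00045404] 28.765401482939946
disc-tcp tool -1.496569777029635 0.758625716039651
need tool -76.51488958922762 -4.878125386370467
```

View pics/t2.png

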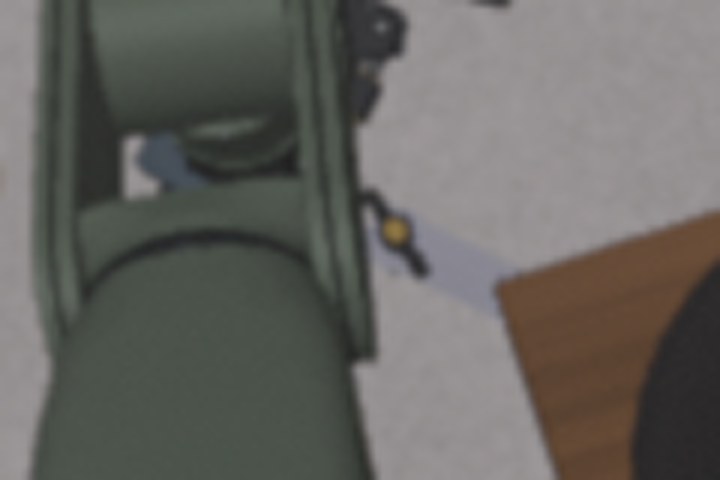

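```bash
python3 -m jog '[[[-1.5,-0.4,0],0,0.5],[[-1.5,0,0],0,0.5],[[-1.5,0,0],0,0.5],[[-1.2,0,0],0,0.5],[[-0.6,0,0],0,0.5],[[0,0,0],0,0.5]]'
```

```text
time_s: 5.5
ee_pos: [619.2, 46.7, 23.2]
ee_rot: [-180.0, -0.1, 61.3]
force: [-0.4, 0.2, -0.9]
gripper_width: 59.0
```

```bash
python3 -m jog '[[[-0.9,0.15,0],0,0.5],[[0,0,0],0,0.5]]'
python3 - <<'E'
from h import *
f=grab('wrist','w3.png')
g=grab('scene');c=cv2.resize(g['color'][160:240,210:330],None,fx=5,fy=5,interpolation=cv2.INTER_CUBIC)
w=cv2.resize(f['color'][180:380,100:412],(600,384))
cv2.imwrite('pics/c3.png',np.vstack([c[:200+40*5,:],w[:, :600]])[:600,:,::-1] if 0 else np.vstack([cv2.resize(c,(450,300)),cv2.resize(w,(450,288))])[:,:,::-1])
E
```

```text
time_s: 5.75
ee_pos: [616.4, 37.8, 23.2]
ee_rot: [-180.0, -0.2, 61.4]
force: [-0.0, -0.8, 0.3]
gripper_width: 59.0
```

View pics/c3.png

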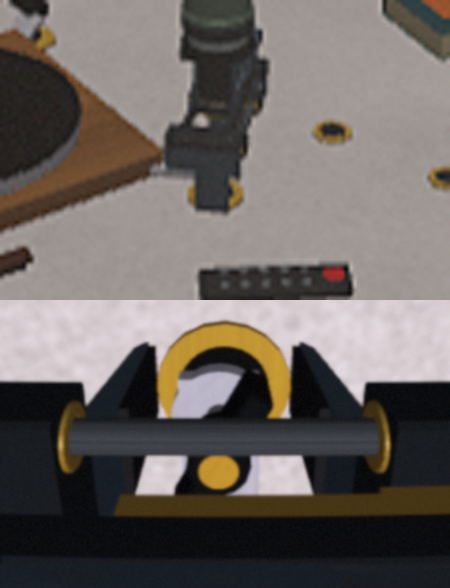

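The disc is under the arm end and the brass hub is visible below the rod, at about (251,299) in the wrist frame. I'll compare the two.

Run:
```python
from h import *
f=load('wrist');im=f['color'];hsv=cv2.cvtColor(im,cv2.COLOR_RGB2HSV)
b=((hsv[:,:,0]>12)&(hsv[:,:,0]<32)&(hsv[:,:,1]>110)&(hsv[:,:,2]>90))
m=b.copy();m[:280]=0;m[318:]=0;m[:,:230]=0;m[:,275:]=0
v,u=np.nonzero(m);print(len(u),u.min(),u.max(),v.min(),v.max())
hu,hv=(u.min()+u.max())/2,(v.min()+v.max())/2
h=plane(f,hu,hv,68)
m=b.copy();m[:190]=0;m[258:]=0;m[:,:205]=0;m[:,305:]=0
v,u=np.nonzero(m);hull=cv2.convexHull(np.c_[u,v].astype(np.int32))[:,0]
P=np.array([plane(f,a,c,6)[:2] for a,c in hull if c<245 and 212<a<298])
A=np.c_[2*P,np.ones(len(P))];x=np.linalg.lstsq(A,(P**2).sum(1),rcond=None)[0]
c=x[:2];print('hub',h,plane(f,hu,hv,70),'disc',c,np.sqrt(x[2]+c@c))
y=np.radians(61.3);d=h[:2]-c;print('need tool',d@[np.cos(y),np.sin(y)],d@[np.sin(y),-np.cos(y)])
```

```text
559 237 265 288 311
hub [614.5  38.5  68. ] [615.2  39.8  70. ] disc [615.82817506  37.54628591] 28.84498682017326
need tool 0.19872578650869765 -1.6229995745786925
```

The disc centre is within about 2 mm of the foot axis. Now I release, lift to knob height, and rotate to tool yaw 51 to line up with the bar.

```bash
python3 -m jog '[[[0,0,0],0,1],[[0,0,0],0,1],[[0,0,0],0,1],[[0,0,-2],0,1],[[0,-0.1,-2],0,1],[[0,0,0],0,1]]' 6
python3 - <<'E'
from h import *
f=grab('wrist','w4.png');s=telemetry.state();print(s['ee_pos'],s['ee_rot'],s['qpos'],s['force'],s['torque'],s['gripper_width'])
E
```

```text
time_s: 6.6
ee_pos: [616.0, 39.6, 63.8]
ee_rot: [-180.0, -0.2, 61.4]
force: [-0.5, -0.7, -0.0]
gripper_width: 91.7
[615.28465543  39.52304154  62.78690809] [-1.79880684e+02 -1.30356509e-01  6.14189148e+01] [ 2.51762027 30.35954213 96.71567291  0.21704716 52.95981971 30.96777294] [ 1.02483477  0.54825828 -0.12277668] [-0.08167497 -0.05430104  0.04570959] 91.16861327964614
```

View pics/w4.png

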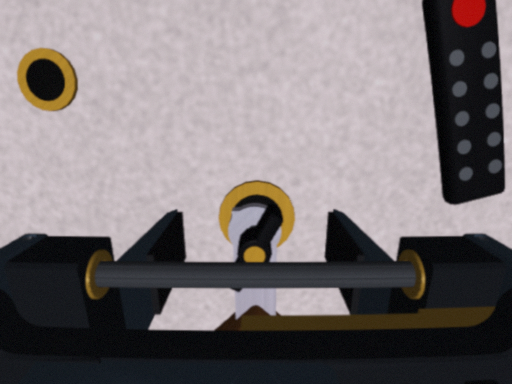

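The bar runs from the hub at (255,255) to its end at about (272,207).

Run:
```python
from h import *
f=load('wrist');a=plane(f,254.5,255,67.5)
for e in [(271,207),(270,210),(273,208)]:
    b=plane(f,*e,67.5);d=b-a;print(a,b,np.degrees(np.arctan2(d[1],d[0])),np.hypot(d[0],d[1]))
```

```text
[615.   38.9  67.5] [636.8  60.2  67.5] 44.33534559857685 30.478352973873083
[615.   38.9  67.5] [635.5  58.9  67.5] 44.292680631455745 28.64000698323937
[615.   38.9  67.5] [637.5  59.2  67.5] 42.05747954363138 30.304125131737432
```

```bash
python3 -m jog '[[[0,0,0],-10.7,1],[[0,0,0],-10.7,1],[[0,0,0],-10.7,1],[[0,0,0],-10.7,1],[[0,0,0],-10.7,1],[[0,0,0],-10.7,1],[[0,0,0],-10.7,1],[[0,0,0],-10.7,1],[[0,0,0],-10.7,1],[[0,0,0],-10.7,1]]'; python3 -m jog '[[[0,0,0],-10.7,1],[[0,0,0],-10.7,1],[[0,0,0],-10.7,1],[[0,0,0],-10.7,1],[[0,0,0],0,1]]'
```

```text
time_s: 7.9
ee_pos: [592.1, 44.7, 54.7]
ee_rot: [180.0, -3.4, 169.0]
force: [-10.5, -1.5, 16.7]
gripper_width: 90.8
time_s: 8.52
ee_pos: [566.2, 41.3, 56.9]
ee_rot: [176.3, -5.4, -148.0]
force: [1.2, 2.0, 17.0]
gripper_width: 91.5
```

Unexpected: the arm drifted and sank while turning, and is pressing with 17 N. I lift straight away and look.

```bash
python3 -m jog '[[[0,0,-3],0,1],[[0,0,-4],0,1],[[0,0,-4],0,1],[[0,0,-3],0,1],[[0,0,0],0,1]]'
python3 - <<'E'
from h import *
s=telemetry.state();print(s['ee_pos'],s['ee_rot'],s['qpos'],s['force'],s['torque'])
f=grab('wrist');g=grab('top')
c=cv2.resize(g['color'][120:310,170:440],(800,563),interpolation=cv2.INTER_CUBIC)
cv2.imwrite('pics/c5.png',c[:,:,::-1])
cv2.imwrite('pics/w5.png',f['color'][:,:,::-1])
E
```

```text
time_s: 9.15
ee_pos: [580.8, 40.5, 194.9]
ee_rot: [176.0, -5.8, -148.0]
force: [-0.6, -0.5, -0.1]
gripper_width: 90.9
[580.77469915  40.46352026 194.93571859] [ 176.04208123   -5.79273316 -147.99738141] [   2.52501108   23.90797044   86.96058656    0.62213441   76.11825067
 -119.4634138 ] [-0.64929407 -0.50408118 -0.07942757] [ 0.1285898  -0.20110211 -0.07145998]
```

View pics/c5.png

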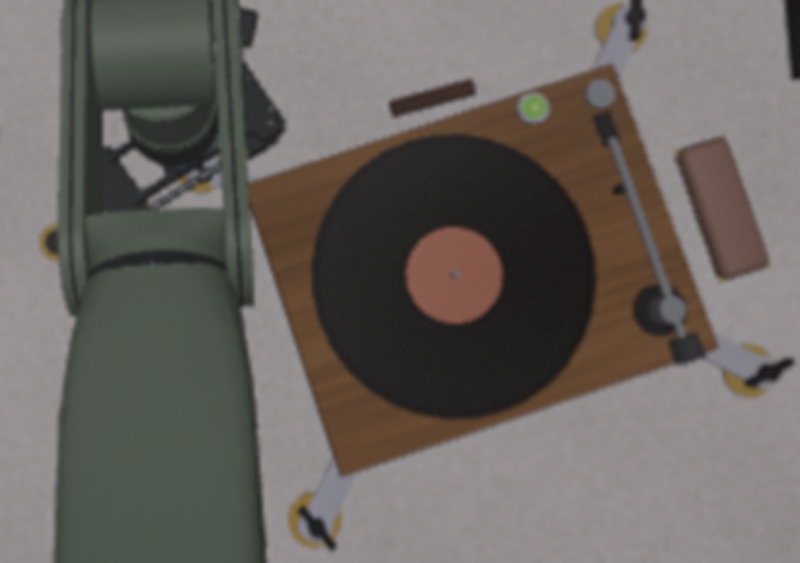

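```bash
python3 - <<'E'
from h import *
from scipy.spatial.transform import Rotation as R
s=telemetry.state();print(R.from_euler('xyz',s['ee_rot'],degrees=True).as_matrix().round(3))
a=cv2.imread('pics/top.png',0).astype(np.float32);b=cv2.cvtColor(cv2.resize(load('top')['color'],(800,600),interpolation=cv2.INTER_CUBIC),cv2.COLOR_RGB2GRAY).astype(np.float32)
for n,(x,y,w,h) in dict(deck=(440,230,210,200),fr=(560,170,80,80),br=(610,340,90,70),bl=(415,420,60,70),case=(610,240,80,110),brush=(455,220,75,35),remote=(320,170,90,50),mug=(165,200,75,75)).items():
    print(n,cv2.phaseCorrelate(a[y:y+h,x:x+w].copy(),b[y:y+h,x:x+w].copy(),cv2.createHanningWindow((w,h),cv2.CV_32F)))
E
python3 -m jog '[[[0,0,0],0,1]]'
```

```text
[[-0.843 -0.522 -0.128]
 [-0.527  0.85   0.005]
 [ 0.106  0.072 -0.992]]
deck ((-0.004693879098084608, 0.03600618819555734), 1.2716479463930483)
fr ((-0.01936264913585717, 0.015490160955927479), 1.0590722596645354)
br ((0.03866210872697451, 0.035027767002965504), 1.07413800675192)
bl ((0.031267173520820535, -0.00998173947897385), 1.0787432906804262)
case ((0.034495624194406105, -0.020146386469150457), 1.1160392220815023)
brush ((0.5711764059331088, -0.05504790527598402), 1.05926010467388)
remote ((-0.09677645764254805, -0.08205167148661374), 0.3785651305516561)
mug ((0.5283604402186342, 0.43782182134531666), 1.1437744500054254)
time_s: 9.38
ee_pos: [577.9, 40.4, 190.4]
ee_rot: [175.8, -6.3, -148.0]
force: [-0.9, 0.2, -0.0]
gripper_width: 91.1
```

View pics/w5.png

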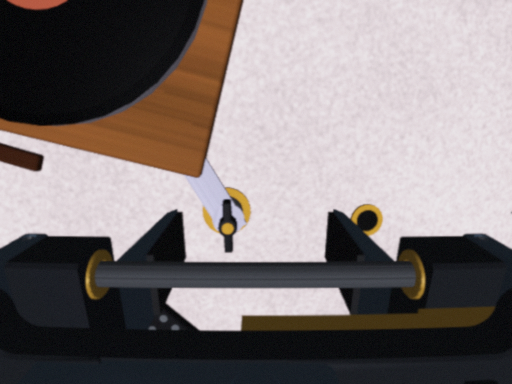

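The deck has not moved: the image shift is below 0.1 px. The disc still surrounds the foot, hub at (228,229). The open fingertip had swept onto the plinth corner and tilted the tool by 7°. To level it, I'll press the open fingertips gently flat on clear table.

```bash
python3 -m jog '[[[2,2.4,3.2],0,1],[[2,2.4,3.2],0,1],[[2,2.4,3.2],0,1],[[1.6,2,3.2],0,1],[[0,0,0],0,1]]'
python3 - <<'E'
from h import *
f=grab('wrist')
cv2.imwrite('pics/w6.png',f['color'][:,:,::-1])
s=telemetry.state();print(s['ee_pos'],s['ee_rot'],s['force'])
E
```

```text
time_s: 10.0
ee_pos: [440.6, 79.2, 69.5]
ee_rot: [175.5, -6.9, -148.0]
force: [0.5, -0.6, 0.2]
gripper_width: 91.5
[443.44614312  79.2735961   70.68677618] [ 175.61953757   -6.62452155 -148.01421884] [-0.52088077 -0.73406112  0.54945906]
```

```bash
python3 -m jog '[[[0,0,2.5],0,1],[[0,0,1.7],0,1],[[0,0,0.5],0,1],[[0,0,0.5],0,1],[[0,0,0.5],0,1]]'; python3 -m jog '[[[0,0,0.5],0,1],[[0,0,0.5],0,1],[[0,0,0.5],0,1]]'
```

```text
time_s: 10.68
ee_pos: [445.3, 79.4, 22.9]
ee_rot: [176.0, -6.0, -148.2]
force: [-14.5, 0.3, 57.2]
gripper_width: 91.3
time_s: 11.05
ee_pos: [445.2, 79.6, 23.0]
ee_rot: [176.1, -5.8, -148.4]
force: [-11.0, 0.7, 40.2]
gripper_width: 91.6
```

```bash
python3 - <<'E'
from h import *
f=np.load('/tmp/wrist.npz')
E
python3 -m jog '[[[0,0,-4],0,1],[[0,0,-4],0,1],[[-2.5,-2.6,-2],0,1],[[-2.9,-3,-0.5],0,1],[[-2.9,-3,-0.5],0,1],[[-2.8,-2.8,-0.5],0,1],[[0,0,0],0,1]]'
python3 - <<'E'
from h import *
f=grab('wrist','w7.png');s=telemetry.state();print(s['ee_pos'],s['ee_rot'],s['force'])
im=f['color'];hsv=cv2.cvtColor(im,cv2.COLOR_RGB2HSV)
h=proj(f,(615,38.5,66.5));print('hub exp',h)
u0,v0=int(h[0]),int(h[1])
dark=(im.max(2)<60).astype(np.uint8);n,l,st,c=cv2.connectedComponentsWithStats(dark)
print(set(l[max(v0-25,0):v0+25,u0-25:u0+25].ravel()))
for k in set(l[max(v0-25,0):v0+25,u0-25:u0+25].ravel()): print(k,st[k])
b=((hsv[:,:,0]>12)&(hsv[:,:,0]<32)&(hsv[:,:,1]>110)&(hsv[:,:,2]>90)).astype(np.uint8)
n,l,st,c=cv2.connectedComponentsWithStats(b)
for k in range(1,n):
    if st[k][4]>30: print('brass',st[k],c[k],plane(f,*c[k],66.5))
E
```

```text
time_s: 11.92
ee_pos: [625.1, 37.3, 132.8]
ee_rot: [176.7, -4.6, -148.5]
force: [-0.5, 0.1, 0.0]
gripper_width: 91.0
[623.44692748  37.63617539 132.80488458] [ 176.62536858   -4.74037753 -148.46613036] [ 0.18205331 -0.03285623  0.04551146]
hub exp (np.float64(256.76067168602924), np.float64(204.93405206104603))
{np.int32(0), np.int32(3)}
0 [     0      0    512    332 129175]
3 [247 171  23  66 645]
brass [    0     0   253   141 15065] [160.08078327  74.32771324] [567.2 -73.1  66.5]
brass [254 160  26  39 334] [269.47005988 175.66467066] [589.7  34.8  66.5]
brass [222 180  26  37 289] [230.58131488 199.17301038] [621.5  18.1  66.5]
brass [401 181  38  38 652] [418.7392638  199.24693252] [542.1 153.3  66.5]
brass [250 199  17  16 203] [258.10837438 206.5270936 ] [615.6  40.1  66.5]
brass [ 85 259  12  40 173] [ 88.89017341 280.9132948 ] [742.2 -48.4  66.5]
brass [415 259  10  40 169] [420.85207101 280.74556213] [600.4 202.6  66.5]
```

```bash
cat >> h.py <<'E'
def bar(f,z=66.5,hub=(615,39)):
    im=f['color'];h=proj(f,(*hub,z));u0,v0=int(h[0]),int(h[1])
    l=cv2.connectedComponents((im.max(2)<60).astype(np.uint8))[1]
    V,U=np.mgrid[v0-45:min(v0+46,384),u0-45:u0+46]
    best=np.nan
    k=[x for x in set(l[v0-15:v0+15,u0-15:u0+15].ravel()) if x]
    m=np.isin(l[V,U],k)
    P=np.array([plane(f,a,b,z)[:2] for a,b in zip(U[m],V[m])])-hub
    P=P[np.hypot(*P.T)<32]
    # best-fitting bar direction: most points within 5 mm of line, far from hub
    A=np.radians(np.arange(0,180,1.0));r=[]
    for a in A:
        t=P@[np.cos(a),np.sin(a)];n=P@[-np.sin(a),np.cos(a)]
        r.append(((abs(n)<5)&(abs(t)>10)).sum())
    r=np.array(r);g=np.where(r>=r.max()*.97)[0]
    return len(P),r.max(),np.degrees(A[g]).min(),np.degrees(A[g]).max(),P.mean(0)
E
python3 - <<'E'
from h import *
f=load('wrist');print(bar(f))
c=f['color'][150:260,200:320];cv2.imwrite('pics/c7.png',cv2.resize(c,None,fx=5,fy=5,interpolation=cv2.INTER_CUBIC)[:,:,::-1])
E
```

```text
(645, np.int64(411), np.float64(29.999999999999996), np.float64(36.0), array([-2.30806202, -1.32108527]))
```

View pics/c7.png

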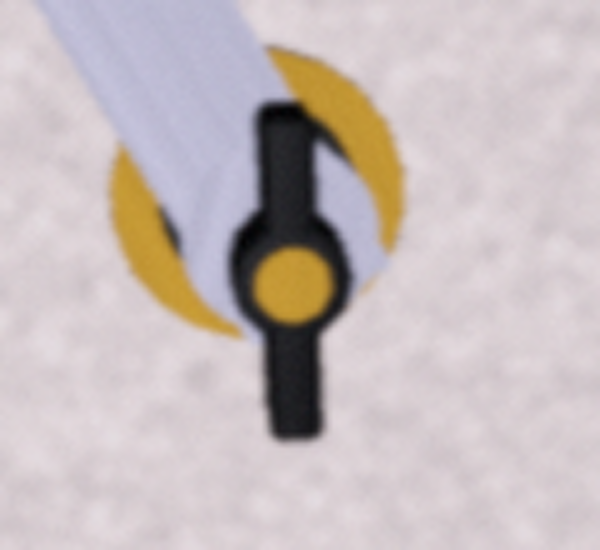

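```bash
python3 -m jog '[[[0.2,0.3,3],0,1],[[0,0,2],0,1],[[0,0,0],0,1]]'
python3 - <<'E'
from h import *
from scipy.spatial.transform import Rotation as R
s=telemetry.state();M=R.from_euler('xyz',s['ee_rot'],degrees=True).as_matrix()
p=np.array(s['ee_pos']);T=np.array([615,39,57])-M[:,2]*7;print(p,s['ee_rot'],s['qpos'][5],T,'tool cm',(M.T@(T-p)/10).round(2))
E
```

```text
time_s: 12.35
ee_pos: [612.9, 40.0, 84.2]
ee_rot: [176.6, -4.7, -148.5]
force: [-0.3, 0.2, 0.2]
gripper_width: 91.2
[612.88770955  40.04501128  84.22366026] [ 176.6099609    -4.72473427 -148.45577486] -119.44410963456859 [615.70707383  38.94834827  63.96400594] tool cm [-0.35 -0.36  1.99]
```

```bash
python3 -m jog '[[[-0.35,-0.35,1.8],0,1],[[0,0,0],0,0.17],[[0,0,0],0,0.17],[[0,0,0],0,0.17],[[0,0,0],0,0.17],[[0,0,0],0,0.17]]' 5; python3 -m jog '[[[0,0,0],10,0.17],[[0,0,0],10,0.17],[[0,0,0],10,0.17],[[0,0,0],10,0.17],[[0,0,0],0,0.17]]'
```

```text
time_s: 13.1
ee_pos: [617.2, 39.3, 67.9]
ee_rot: [176.7, -4.5, -148.4]
force: [0.2, 0.8, -0.5]
gripper_width: 44.3
time_s: 13.72
ee_pos: [616.9, 38.1, 67.9]
ee_rot: [-179.4, -5.5, 170.2]
force: [0.4, 0.6, -0.6]
gripper_width: 20.1
```

```bash
python3 -m jog '[[[0,0,0.3],0,0.17],[[0,0,0],10.7,0.17],[[0,0,0],10.7,0.17],[[0,0,0],10.7,0.17],[[0,0,0],10.7,0.17],[[0,0,0],10.7,0.17],[[0,0,0],10.7,0.17],[[0,0,0],10.7,0.17],[[0,0,0],10.7,0.17],[[0,0,0],0,0.17]]'
python3 - <<'E'
from h import *
f=grab('wrist');s=telemetry.state();print(s['ee_pos'],s['ee_rot'],s['qpos'][5],s['torque'],s['gripper_width'],bar(f))
E
```

```text
time_s: 14.98
ee_pos: [615.6, 36.7, 65.4]
ee_rot: [-174.4, 0.4, 84.6]
force: [-0.5, 0.2, 0.4]
gripper_width: 20.7
[615.58375291  36.7602934   65.40216485] [-174.39184098    0.38252294   84.64861807] 7.321500595699201 [-0.1219518  -0.17862849 -0.02677444] 21.13243480051865 (4495, np.int64(880), np.float64(1.0), np.float64(179.0), array([0.83512792, 3.31063404]))
```

```bash
python3 -m jog '[[[0,0,0],10.7,0.17],[[0,0,0],10.7,0.17],[[0,0,0],10.7,0.17],[[0,0,0],10.7,0.17],[[0,0,0],10.7,0.17],[[0,0,0],10.7,0.17],[[0,0,0],10.7,0.17],[[0,0,0],10.7,0.17],[[0,0,0],10.7,0.17],[[0,0,0],10.7,0.17]]'; python3 -m jog '[[[0,0,0],10.7,0.17],[[0,0,0],0,0.17]]';  python3 - <<'E'
from h import *
s=telemetry.state();print(s['ee_pos'],s['ee_rot'],s['qpos'][5],s['force'],s['gripper_width'])
E
```

```text
time_s: 16.27
ee_pos: [614.1, 39.1, 65.0]
ee_rot: [178.0, 5.5, -23.0]
force: [-0.5, 1.0, 0.3]
gripper_width: 20.1
time_s: 16.52
ee_pos: [614.2, 39.4, 65.1]
ee_rot: [177.1, 5.1, -33.5]
force: [-1.8, -0.7, 0.6]
gripper_width: 20.2
[614.21610227  39.42464223  65.07382405] [177.11859952   5.05135022 -33.46081082] 125.25693197334 [-1.78932351 -0.71497723  0.56102255] 20.203712122574252
```

```bash
python3 -m jog '[[[0,0,0],0,0.32],[[0,0,-1.5],0,0.32],[[0,0,-2],-10.7,0.32],[[0,0,0],-10.7,0.32],[[0,0,0],-10.7,0.32],[[0,0,0],-10.7,0.32],[[0,0,0],-10.7,0.32],[[0,0,0],-10.7,0.32],[[0,0,0],-10.7,0.32],[[0,0,0],-10.7,0.32]]'; python3 -m jog '[[[0,0,0],-10.7,0.32],[[0,0,0],-10.7,0.32],[[0,0,0],-10.7,0.32],[[0,0,0],-10.7,0.32],[[0,0,0],-10.7,0.32],[[0,0,0],-10.7,0.32],[[0,0,0],-10.7,0.32],[[0,0,0],-10.7,0.32],[[0,0,0],-10.7,0.32],[[0,0,0],0,0.32]]'
python3 - <<'E'
from h import *
from scipy.spatial.transform import Rotation as R
f=grab('wrist','w8.png');s=telemetry.state();M=R.from_euler('xyz',s['ee_rot'],degrees=True).as_matrix()
p=np.array(s['ee_pos']);T=np.array([615,39,57])-M[:,2]*7;print(p,s['ee_rot'],s['qpos'][5],'tool cm',(M.T@(T-p)/10).round(2),bar(f,65))
print(proj(f,(615,39,65)))
E
```

```text
time_s: 17.77
ee_pos: [622.8, 39.3, 111.4]
ee_rot: [-175.7, 2.7, 53.4]
force: [-0.7, 0.2, -0.4]
gripper_width: 28.9
time_s: 19.02
ee_pos: [628.3, 39.5, 124.3]
ee_rot: [-178.3, -3.8, 149.9]
force: [-0.9, 0.7, 0.8]
gripper_width: 29.2
[628.36531311  39.53705508 124.31659953] [-178.33329041   -3.73956672  149.85698386] -57.93407032783583 tool cm [ 0.69 -0.52  6.11] (747, np.int64(441), np.float64(159.0), np.float64(164.0), array([-3.13627845,  2.98821954]))
(np.float64(246.30804285634147), np.float64(203.57254741811988))
```

```bash
python3 -m jog '[[[0.4,-0.3,2.5],0,0.32],[[0.2,-0.2,2.0],0,0.32],[[0,0,1.0],0,0.32],[[0,0,0],0,0.32]]'
python3 - <<'E'
from h import *
from scipy.spatial.transform import Rotation as R
s=telemetry.state();M=R.from_euler('xyz',s['ee_rot'],degrees=True).as_matrix()
p=np.array(s['ee_pos']);T=np.array([615,39,57])-M[:,2]*7;print(p,s['ee_rot'],s['qpos'][5],s['force'],'tool cm',(M.T@(T-p)/10).round(2))
E
```

```text
time_s: 19.58
ee_pos: [618.4, 38.7, 71.1]
ee_rot: [-178.5, -3.5, 149.5]
force: [0.7, 0.0, -0.0]
gripper_width: 29.0
[618.41599365  38.71290616  71.14659645] [-178.46876104   -3.49273615  149.47487921] -57.68483116477107 [ 0.72423759  0.04101367 -0.03973882] tool cm [ 0.22 -0.11  0.73]
```

```bash
python3 -m jog '[[[0.2,-0.1,0.8],0,0.17],[[0,0,0],10.7,0.17],[[0,0,0],10.7,0.17],[[0,0,0],10.7,0.17],[[0,0,0],10.7,0.17],[[0,0,0],10.7,0.17],[[0,0,0],10.7,0.17],[[0,0,0],10.7,0.17],[[0,0,0],10.7,0.17],[[0,0,0],10.7,0.17]]'; python3 -m jog '[[[0,0,0],10.7,0.17],[[0,0,0],10.7,0.17],[[0,0,0],10.7,0.17],[[0,0,0],10.7,0.17],[[0,0,0],10.7,0.17],[[0,0,0],10.7,0.17],[[0,0,0],10.7,0.17],[[0,0,0],10.7,0.17],[[0,0,0],10.7,0.17],[[0,0,0],0,0.17]]';  python3 - <<'E'
from h import *
s=telemetry.state();print(s['ee_pos'],s['ee_rot'],s['qpos'][5],s['force'],s['gripper_width'])
E
```

```text
time_s: 20.82
ee_pos: [615.1, 37.9, 62.8]
ee_rot: [-176.8, 2.0, 52.6]
force: [-0.6, 0.2, -1.5]
gripper_width: 20.3
time_s: 22.08
ee_pos: [614.9, 38.9, 62.6]
ee_rot: [177.7, 2.9, -44.2]
force: [-0.7, -0.8, -1.8]
gripper_width: 19.8
[614.88823625  38.88499224  62.60830514] [177.73175896   2.90945434 -44.1520198 ] 136.00715512181904 [-0.69080762 -0.81631689 -1.77804853] 19.76150849143153
```

```bash
python3 -m jog '[[[0,0,0],0,0.32],[[0,0,-1.5],0,0.32],[[0,0,-1.8],-10.7,0.32],[[0,0,0],-10.7,0.32],[[0,0,0],-10.7,0.32],[[0,0,0],-10.7,0.32],[[0,0,0],-10.7,0.32],[[0,0,0],-10.7,0.32],[[0,0,0],-10.7,0.32],[[0,0,0],-10.7,0.32]]'; python3 -m jog '[[[0,0,0],-10.7,0.32],[[0,0,0],-10.7,0.32],[[0,0,0],-10.7,0.32],[[0,0,0],-10.7,0.32],[[0,0,0],-10.7,0.32],[[0,0,0],-10.7,0.32],[[0,0,0],-10.7,0.32],[[0,0,0],-10.7,0.32],[[0,0,0],-10.7,0.32],[[0,0,0],0,0.32]]'
python3 - <<'E'
from h import *
from scipy.spatial.transform import Rotation as R
f=grab('wrist','w9.png');s=telemetry.state();M=R.from_euler('xyz',s['ee_rot'],degrees=True).as_matrix()
p=np.array(s['ee_pos']);T=np.array([615,39,55])-M[:,2]*7;print(p,s['ee_rot'],s['qpos'][5],'tool cm',(M.T@(T-p)/10).round(2),bar(f,64))
E
```

```text
time_s: 23.32
ee_pos: [622.1, 38.9, 108.6]
ee_rot: [-177.8, 1.8, 42.4]
force: [-0.5, 0.5, 0.0]
gripper_width: 29.6
time_s: 24.58
ee_pos: [627.8, 39.2, 123.1]
ee_rot: [-179.2, -1.6, 139.0]
force: [0.3, -0.2, 0.5]
gripper_width: 29.0
[627.8893582   39.20274172 123.13420763] [-179.22950709   -1.58757641  138.9623632 ] -46.986381138896085 tool cm [ 0.77 -0.77  6.15] (1192, np.int64(453), np.float64(147.0), np.float64(152.0), array([-0.95864094, -4.85092282]))
```

```bash
python3 -m jog '[[[0.4,-0.4,2.5],0,0.32],[[0.25,-0.2,2.0],0,0.32],[[0,0,1.0],0,0.32],[[0,0,0],0,0.32]]'
python3 - <<'E'
from h import *
from scipy.spatial.transform import Rotation as R
s=telemetry.state();M=R.from_euler('xyz',s['ee_rot'],degrees=True).as_matrix()
p=np.array(s['ee_pos']);T=np.array([615,39,54])-M[:,2]*7;print(p,s['force'],'tool cm',(M.T@(T-p)/10).round(2))
E
```

```text
time_s: 25.12
ee_pos: [619.1, 39.5, 69.8]
ee_rot: [-179.4, -1.4, 138.5]
force: [0.8, 0.9, 0.7]
gripper_width: 29.3
[619.13056997  39.47263371  69.82643177] [0.80798989 0.91301956 0.71054287] tool cm [ 0.24 -0.29  0.89]
```

```bash
python3 -m jog '[[[0.2,-0.25,0.9],0,0.17],[[0,0,0],10.7,0.17],[[0,0,0],10.7,0.17],[[0,0,0],10.7,0.17],[[0,0,0],10.7,0.17],[[0,0,0],10.7,0.17],[[0,0,0],10.7,0.17],[[0,0,0],10.7,0.17],[[0,0,0],10.7,0.17],[[0,0,0],10.7,0.17]]'; python3 -m jog '[[[0,0,0],10.7,0.17],[[0,0,0],10.7,0.17],[[0,0,0],10.7,0.17],[[0,0,0],10.7,0.17],[[0,0,0],10.7,0.17],[[0,0,0],10.7,0.17],[[0,0,0],10.7,0.17],[[0,0,0],10.7,0.17],[[0,0,0],0,0.17]]';  python3 - <<'E'
from h import *
s=telemetry.state();print(s['ee_pos'],s['ee_rot'],s['qpos'][5],s['force'],s['gripper_width'])
E
```

```text
time_s: 26.38
ee_pos: [614.7, 38.0, 60.1]
ee_rot: [-178.8, 0.7, 41.5]
force: [0.3, 0.0, -2.0]
gripper_width: 19.2
time_s: 27.5
ee_pos: [614.7, 38.7, 59.6]
ee_rot: [179.5, 1.2, -44.4]
force: [0.2, 0.4, -0.8]
gripper_width: 19.9
[614.66962124  38.6760005   59.56764729] [179.5302491    1.24703697 -44.36607214] 136.1638588585456 [ 0.21602716  0.39935532 -0.84719534] 19.863675089838544
```

```bash
python3 -m jog '[[[0,0,0],0,0.32],[[0,0,-1.5],0,0.32],[[0,0,-1.5],-10.7,0.32],[[0,0,0],-10.7,0],[[0,0,0],-10.7,0],[[0,0,0],-10.7,0],[[0,0,0],-10.7,0],[[0,0,0],-10.7,0],[[0,0,0],-10.7,0],[[0,0,0],-10.7,0]]'; python3 -m jog '[[[0,0,0],-10.7,0],[[0,0,0],-10.7,0],[[0,0,0],-10.7,0],[[0,0,0],-10.7,0],[[0,0,0],-10.7,0],[[0,0,0],-10.7,0],[[0,0,0],-10.7,0],[[0,0,0],-10.7,0],[[0,0,0],-10.7,0],[[0,0,0],0,0]]'
python3 - <<'E'
from h import *
from scipy.spatial.transform import Rotation as R
f=grab('wrist','w10.png');s=telemetry.state();M=R.from_euler('xyz',s['ee_rot'],degrees=True).as_matrix()
p=np.array(s['ee_pos']);T=np.array([615,39,62])-M[:,2]*23;print(p,s['ee_rot'],s['qpos'][5],s['gripper_width'],'tool cm to 4mm above',(M.T@(T-p)/10).round(2),bar(f,63))
E
```

```text
time_s: 28.75
ee_pos: [620.0, 38.7, 102.1]
ee_rot: [-179.3, -0.1, 42.1]
force: [0.9, 0.8, -0.8]
gripper_width: 0.1
time_s: 30.0
ee_pos: [625.3, 39.0, 116.2]
ee_rot: [179.1, 0.1, 138.8]
force: [-0.2, 1.1, -1.6]
gripper_width: 0.5
[625.31224497  38.99069743 116.2065003 ] [1.79073483e+02 9.37769455e-02 1.38698522e+02] -46.85008460168164 0.5366642430120583 tool cm to 4mm above [ 0.78 -0.77  3.11] (1711, np.int64(654), np.float64(142.0), np.float64(148.0), array([ 7.33109293, -1.54699006]))
```

```bash
python3 -m jog '[[[0.5,-0.5,1.6],0,0],[[0.2,-0.2,0.6],0,0],[[0,0,0.2],0,0],[[0,0,0],0,0],[[0,0,0],0,0]]'; for i in 1 2 3 4; do python3 -c "
from workcell import telemetry as t;s=t.state();print(s['force'],s['ee_pos'])"; done
```

```text
time_s: 30.68
ee_pos: [617.5, 38.8, 94.2]
ee_rot: [178.9, 0.3, 138.3]
force: [0.2, -0.4, -1.1]
gripper_width: 0.7
[ 0.15235695 -0.4241049  -1.13663083] [617.50146464  38.75984452  94.16811841]
[ 0.15235695 -0.4241049  -1.13663083] [617.50146464  38.75984452  94.16811841]
[ 0.15235695 -0.4241049  -1.13663083] [617.50146464  38.75984452  94.16811841]
[ 0.15235695 -0.4241049  -1.13663083] [617.50146464  38.75984452  94.16811841]
```

```bash
python3 -m jog '[[[0.15,-0.15,0.8],0,0],[[0,0,0],0,0]]'; python3 -m jog '[[[0,0,0.1],0,0]]'; python3 -m jog '[[[0,0,0.1],0,0]]'
```

```text
time_s: 30.92
ee_pos: [615.6, 38.7, 85.8]
ee_rot: [178.8, 0.3, 138.3]
force: [-0.2, -0.2, 0.0]
gripper_width: 0.4
time_s: 31.05
ee_pos: [615.8, 38.7, 84.8]
ee_rot: [178.8, 0.3, 138.3]
force: [0.9, -0.7, -0.4]
gripper_width: 0.6
time_s: 31.18
ee_pos: [615.8, 38.7, 83.8]
ee_rot: [178.8, 0.3, 138.3]
force: [0.7, 1.2, 0.6]
gripper_width: 0.7
```

Motion is accurate at this speed, so I carry on in small steps.

```bash
for i in 1 ; do python3 -m jog '[[[0,0,0.07],0,0]]'; done; python3 -m jog '[[[0,0,0.07],0,0]]'; python3 -m jog '[[[0,0,0],0,0]]'
```

```text
time_s: 31.3
ee_pos: [615.8, 38.8, 83.1]
ee_rot: [178.8, 0.3, 138.3]
force: [0.5, -0.1, 0.3]
gripper_width: 0.7
time_s: 31.42
ee_pos: [615.9, 38.8, 82.8]
ee_rot: [178.8, 0.3, 138.3]
force: [-1.7, -0.1, 6.5]
gripper_width: 0.4
time_s: 31.55
ee_pos: [615.9, 38.8, 83.0]
ee_rot: [178.8, 0.3, 138.3]
force: [-0.1, -0.2, 0.9]
gripper_width: 0.6
```

The knob top is at about 63.8 mm with about 607° turned so far. That leaves 1.8 mm to contact, or about 298° more including a light preload. Next stroke.

```bash
python3 -m jog '[[[0,0,-0.8],0,0.33],[[0,0,0],0,0.33],[[0,0,0],0,0.33],[[0,0,0],0,0.33],[[0,0,0.9],0,0.33],[[0,0,0.9],0,0.33],[[0,0,0],0,0.33]]'
python3 - <<'E'
from h import *
from scipy.spatial.transform import Rotation as R
s=telemetry.state();M=R.from_euler('xyz',s['ee_rot'],degrees=True).as_matrix()
p=np.array(s['ee_pos']);T=np.array([615,39,59]);print(p,s['force'],s['ee_rot'],s['qpos'][5],'tool cm',(M.T@(T-p)/10).round(2))
E
```

```text
time_s: 32.42
ee_pos: [615.7, 38.9, 71.2]
ee_rot: [178.9, 0.3, 138.3]
force: [0.3, 0.5, -0.5]
gripper_width: 30.0
[615.71984683  38.90356311  71.23292474] [ 0.3488881   0.54162485 -0.49816764] [178.8671278    0.29184514 138.33037668] -46.56563904890991 tool cm [ 0.07 -0.06  1.22]
```

```bash
python3 -m jog '[[[0,0,1.1],0,0.17],[[0,0,0],0,0.17],[[0,0,0],10.7,0.17],[[0,0,0],10.7,0.17],[[0,0,0],10.7,0.17],[[0,0,0],10.7,0.17],[[0,0,0],10.7,0.17],[[0,0,0],10.7,0.17],[[0,0,0],10.7,0.17],[[0,0,0],10.7,0.17]]'; python3 -m jog '[[[0,0,0],10.7,0.17],[[0,0,0],10.7,0.17],[[0,0,0],10.7,0.17],[[0,0,0],10.7,0.17],[[0,0,0],10.7,0.17],[[0,0,0],10.7,0.17],[[0,0,0],10.7,0.17],[[0,0,0],10.7,0.17],[[0,0,0],0,0.17]]';  python3 - <<'E'
from h import *
s=telemetry.state();print(s['ee_pos'],s['ee_rot'],s['qpos'][5],s['force'],s['gripper_width'])
E
python3 -m jog '[[[0,0,0],0,0.32],[[0,0,-1.3],0,0.32],[[0,0,-1.5],-10.7,0.32],[[0,0,0],-10.7,0.32],[[0,0,0],-10.7,0.32],[[0,0,0],-10.7,0.32],[[0,0,0],-10.7,0.32],[[0,0,0],-10.7,0.32],[[0,0,0],-10.7,0.32],[[0,0,0],-10.7,0.32]]'
```

```text
time_s: 33.67
ee_pos: [614.6, 38.1, 57.8]
ee_rot: [179.8, -0.9, 52.1]
force: [-0.3, -0.6, -1.1]
gripper_width: 19.8
time_s: 34.8
ee_pos: [614.7, 38.3, 57.3]
ee_rot: [-179.1, -0.3, -33.7]
force: [-0.8, -1.1, 0.0]
gripper_width: 19.9
[614.68684121  38.28140852  57.26481613] [-179.07067611   -0.29892706  -33.73116664] 125.46391032379084 [-0.81329302 -1.09678399  0.04682214] 19.91519070495454
time_s: 36.05
ee_pos: [618.8, 39.4, 96.0]
ee_rot: [179.2, -1.6, 52.8]
force: [0.1, 0.4, -0.4]
gripper_width: 29.3
```

```bash
python3 -m jog '[[[0,0,0],-10.7,0.32],[[0,0,0],-10.7,0.32],[[0,0,0],-10.7,0.32],[[0,0,0],-10.7,0.32],[[0,0,0],-10.7,0.32],[[0,0,0],-10.7,0.32],[[0,0,0],-10.7,0.32],[[0,0,0],-10.7,0.32],[[0,0,0],-10.7,0.32],[[0,0,0],0,0.32]]'
python3 - <<'E'
from h import *
from scipy.spatial.transform import Rotation as R
f=grab('wrist','w11.png');s=telemetry.state();M=R.from_euler('xyz',s['ee_rot'],degrees=True).as_matrix()
p=np.array(s['ee_pos']);T=np.array([615,39,58]);print(p,s['ee_rot'],s['qpos'][5],s['gripper_width'],'tool cm',(M.T@(T-p)/10).round(2),bar(f,62.5))
E
```

```text
time_s: 37.3
ee_pos: [623.7, 40.9, 108.0]
ee_rot: [177.9, 1.7, 149.4]
force: [0.3, 0.0, 0.4]
gripper_width: 29.0
[623.7368531   40.88243282 107.98842391] [177.91082858   1.68991716 149.30231987] -57.61493946188661 29.0200174879281 tool cm [ 0.8  -0.79  4.95] (1612, np.int64(542), np.float64(155.0), np.float64(160.0), array([-0.95583127, -4.50744417]))
```

```bash
python3 -m jog '[[[0.5,-0.5,2.2],0,0.32],[[0.25,-0.25,1.5],0,0.32],[[0,0,0.5],0,0.32],[[0,0,0],0,0.32]]'
python3 - <<'E'
from h import *
from scipy.spatial.transform import Rotation as R
s=telemetry.state();M=R.from_euler('xyz',s['ee_rot'],degrees=True).as_matrix()
p=np.array(s['ee_pos']);T=np.array([615,39,58]);print(p,s['force'],'tool cm',(M.T@(T-p)/10).round(2))
E
```

```text
time_s: 37.85
ee_pos: [616.8, 39.2, 66.1]
ee_rot: [177.8, 1.9, 149.0]
force: [0.1, -0.2, -0.4]
gripper_width: 29.4
[616.75781899  39.16242241  66.13629773] [ 0.06484964 -0.21872989 -0.37408977] tool cm [ 0.17 -0.14  0.8 ]
```

```bash
python3 -m jog '[[[0.15,-0.15,0.8],0,0.17],[[0,0,0],0,0.17],[[0,0,0],10.7,0.17],[[0,0,0],10.7,0.17],[[0,0,0],10.7,0.17],[[0,0,0],10.7,0.17],[[0,0,0],10.7,0.17],[[0,0,0],10.7,0.17],[[0,0,0],10.7,0.17],[[0,0,0],10.7,0.17]]'; python3 -m jog '[[[0,0,0],10.7,0.17],[[0,0,0],10.7,0.17],[[0,0,0],10.7,0.17],[[0,0,0],10.7,0.17],[[0,0,0],0,0.17],[[0,0,0],0,0.32],[[0,0,-1.3],0,0.32],[[0,0,-1.8],0,0.32],[[0,0,0],0,0],[[0,0,0],0,0]]'
python3 - <<'E'
from h import *
from scipy.spatial.transform import Rotation as R
f=grab('wrist','w12.png');s=telemetry.state();M=R.from_euler('xyz',s['ee_rot'],degrees=True).as_matrix()
p=np.array(s['ee_pos']);T=np.array([615,39,83]);print(p,s['ee_rot'],s['gripper_width'],'tool cm',(M.T@(T-p)/10).round(2),bar(f,61.5))
E
```

```text
time_s: 39.1
ee_pos: [614.3, 37.7, 57.1]
ee_rot: [178.1, -2.0, 62.8]
force: [-0.2, -1.6, -1.0]
gripper_width: 20.0
time_s: 40.35
ee_pos: [613.6, 38.3, 90.9]
ee_rot: [180.0, -2.9, 20.2]
force: [1.1, -0.4, -0.3]
gripper_width: 12.1
[613.79030059  38.22826321  90.97733398] [179.97600283  -2.93668459  20.24083061] 8.167946774577162 tool cm [ 0.1  -0.03  0.8 ] (3751, np.int64(788), np.float64(29.000000000000004), np.float64(34.0), array([-4.30829112, -1.84868035]))
```

```bash
python3 -m jog '[[[0.1,0,0.6],0,0],[[0,0,0],0,0],[[0,0,0.1],0,0]]'; python3 -m jog '[[[0,0,0.06],0,0]]'; python3 -m jog '[[[0,0,0.06],0,0]]'; python3 -m jog '[[[0,0,0.06],0,0]]'
```

```text
time_s: 40.78
ee_pos: [614.4, 38.8, 82.2]
ee_rot: [-180.0, -2.8, 20.3]
force: [-0.1, 0.8, 0.6]
gripper_width: 0.4
time_s: 40.9
ee_pos: [614.3, 38.8, 81.3]
ee_rot: [-180.0, -2.8, 20.3]
force: [-0.5, -0.7, 0.6]
gripper_width: 0.4
time_s: 41.02
ee_pos: [614.4, 38.7, 80.9]
ee_rot: [-180.0, -2.8, 20.3]
force: [-1.0, 0.2, 5.3]
gripper_width: 0.8
time_s: 41.15
ee_pos: [614.4, 38.8, 80.9]
ee_rot: [-180.0, -2.8, 20.3]
force: [-1.2, -0.0, 5.5]
gripper_width: 0.6
```

Contact was at TCP 81.0, so the knob top is at about 61.2 mm. That is about 0.8 mm of rubber compression, or 2–3 N. Now I retreat and take a final check.

```bash
python3 -m jog '[[[0,0,-3],0,0],[[0,0,-4],0,0],[[0,0,-4],0,0],[[1,-4,-2],0,0],[[2,-5,0],0,0],[[2,-5,0],0,0],[[2,-5,0],0,0],[[0,0,0],0,0],[[0,0,0],0,0]]'
python3 - <<'E'
from h import *
g=grab('top');w=grab('scene')
a=cv2.imread('pics/top.png',0).astype(np.float32);b=cv2.cvtColor(cv2.resize(g['color'],(800,600),interpolation=cv2.INTER_CUBIC),cv2.COLOR_RGB2GRAY).astype(np.float32)
for n,(x,y,w_,h) in dict(deck=(440,230,210,200),fr=(560,170,80,80),br=(610,340,90,70),bl=(415,420,60,70),case=(610,240,80,110),brush=(455,220,75,35),remote=(320,170,90,50)).items():
    print(n,np.round(cv2.phaseCorrelate(a[y:y+h,x:x+w_].copy(),b[y:y+h,x:x+w_].copy(),cv2.createHanningWindow((w_,h),cv2.CV_32F))[0],2))
c1=cv2.resize(g['color'][130:215,150:300],(780,442),interpolation=cv2.INTER_CUBIC)[:300]
c2=cv2.resize(w['color'][175:225,190:320],(780,300),interpolation=cv2.INTER_CUBIC)
cv2.imwrite('pics/end.png',np.vstack([c1,c2])[:,:,::-1])
E
```

```text
time_s: 42.28
ee_pos: [609.3, 244.0, 217.3]
ee_rot: [-180.0, -2.9, 20.1]
force: [-0.1, -0.0, 0.1]
gripper_width: 0.6
deck [-0.01 -0.01]
fr [-0.01  0.01]
br [0.02 0.03]
bl [-0.04 -0.04]
case [-0.02  0.04]
brush [ 0.43 -0.03]
remote [ 0.09 -0.06]
```

View pics/end.png

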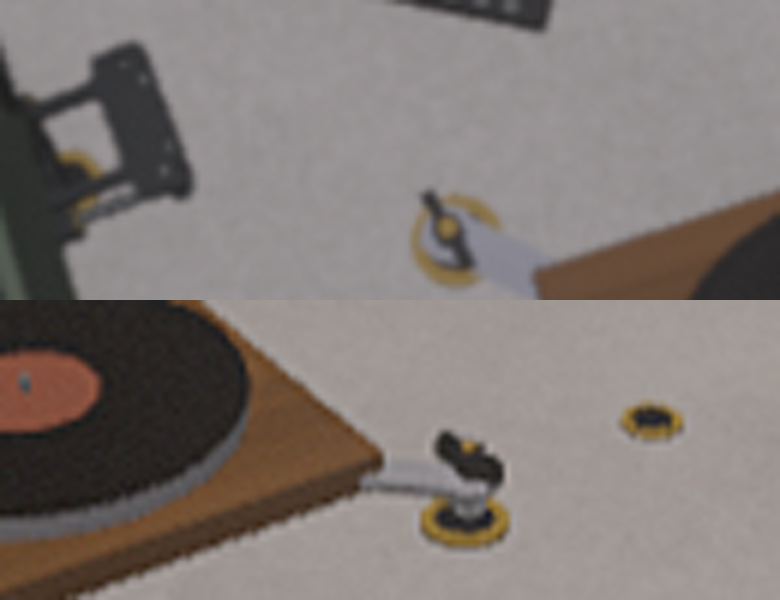

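The final picture shows the disc under the foot and the tip on the disc's black middle. The record player has not moved.

```bash
python3 -c "
from workcell import job_done;print(job_done())"
```

```text
the job is handed in; nothing more can be done
None
```

The large brass disc is under the adjustable foot, and the foot is screwed down to bear lightly on it. I handed the job in at about 42 s with the arm clear of everything.

**What I did:** I gripped the 60 mm disc, slid it along the arm's line under the raised foot, then turned the wing knob about 900° clockwise in five strokes.

**Last checks:**
- **Centring:** the disc measured about 2 mm off the foot's axis when I let it go. The last picture shows the tip on the disc's black middle.
- **Height:** a light fingertip touch put the knob top at about 61.2 mm. That suggests roughly 0.8 mm of rubber compression, or 2–3 N, worked out from knob height and turn count rather than measured directly.
- **Record player:** its image shift from the start was under 0.05 px, so it was not moved.

**What went wrong or disagreed:**
- **Fingertip contact:** before the first stroke, an open fingertip swept onto the corner of the record player and pressed with about 17 N. It shifted nothing measurable, but it tilted the tool by 7°.
- **Pressing on the table:** I then pressed the fingertips on bare table, up to 57 N, to level the tool. That helped only slightly; the tilt mostly came out over the following moves.
- **Brush reading:** the brush region showed a 0.4–0.6 px image shift. I never went near the brush and take this as an artefact of the comparison, but I did not check it further. The mug region showed a similar shift mid-job and was not compared again at the end.

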